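# Close the tasting-spoon box: fold its flap over and tuck it under the lip

## Task

Close the steel tasting-spoon box on the worktop: with the fingertips push its raised flap over until it lies down on the box, then, keeping it pressed down, push it along so that its free edge slides all the way beneath the retaining lip, and let go so that it stays shut. Only push and press: do not pinch the flap or force it hard, and leave everything else standing where it is.

Things in the scene. Friction and masses are not known exactly. Their poses are not given: they have to be found in the camera images.
- spoon_box: open box of dark and bright steel with spoons inside, 158 (x) x 170 (y) mm, fixed to the worktop. Origin: centre of its underside. Its +x points from the hinge side (roughly towards the robot, yaw within 0.6 rad) to the lip side; the hinge axis runs along y. Side walls are 59.5 mm high, the lip-side wall 73 mm, the lip's turned-up mouth 76 mm, hinge brackets at both ends 72 mm
- lip_edge (a point): middle of the straight edge of the fixed retaining lip, on its underside: at (60, 0, 70) mm in the box's frame. The lip is 130 mm wide and reaches from there to the lip-side wall (inner face at x = 73 mm); a short turned-up mouth stands before it, to x = 56 mm
- flap_hinge (a point): middle of the flap's hinge axis, in the box's frame at (-66 + slide, 0, 62) mm, where slide is hinge_bar in mm
- flap (a joint): flap angle, rad: 0 = flat on the box, 1.57 = upright, 1.95 = leaning back fully. Thin steel sheet, 116 mm from hinge axis to free edge, 150 mm wide. Near upright it stays where left; lower down a weak spring (about 0.3 N m when flat) lifts it until it is tucked. Flat and not yet slid, its edge is at x = 50 mm of the box, short of the lip, its top 6 mm below the lip's underside
- hinge_bar (a joint): slide of the hinge pin in its slots, m: 0 = back, 0.020 = fully towards the lip (box +x). It carries the flap along and stays where it is left; moving it takes about 6 N. If it is pushed forward before the flap is flat, the flap comes down on top of the lip: slide it back and fold again
- flap_rib (a point): middle of the upright face of a straight rib across the outer face of the flap, 100 mm wide and 8 mm high, parallel to the hinge. This face looks towards the hinge, for the fingertips to push the flap along; the rib's other side is a ramp. The point is 88 mm from the hinge axis along the flap and 4 mm over the outer face
- flap_edge (a point): middle of the flap's free edge, 116 mm from the hinge axis; 10 mm past lip_edge when fully home
- flap_face: outer steel sheet of the flap with the rib (facing the hinge side when upright, on top when closed). Origin: on the hinge axis; +x along the flap to its free edge, +z out of its outer face, which is 2 mm from the axis (z = 2 mm)
- flap_liner: inner liner sheet of the flap (beneath when closed), 138 mm wide, its surface at z = -2 mm. Origin and axes as flap_face
- spice_jar: bystander: closed jar with a black cap, 52 mm across, 85 mm tall. Origin: centre of its underside
- ramekin: bystander: white bowl, 86 mm across, 40 mm tall. Origin: centre of its underside
- tasting_cup: bystander: steel cup, 64 mm across, 60 mm tall. Origin: centre of its underside
- pepper_mill: bystander: dark wooden pepper mill, 54 mm across, 128 mm tall. Origin: centre of its underside
- pan_lid: bystander: flat steel pan lid with a knob, 100 mm across, 38 mm tall over the knob. Origin: centre of its underside
- wooden_spoon: bystander: wooden spoon lying flat, 240 mm long. Origin: centre of its underside
- salt_dish: bystander: open glass dish, 80 x 65 x 35 mm. Origin: centre of its underside

How it is judged:
On the way:
1. the flap is folded over, within 0.3 rad of lying flat (value of joint flap below 0.3 rad), for 0.05 s.
At the end, for the whole second after the job is handed in: The flap lies on the box (within 0.085 rad of flat), the hinge bar is at least 15 of its 20 mm forward, the free edge is at least 4 mm past the lip's edge and beneath the lip, and it stays so at rest by itself (value of joint flap below 0.085 rad and value of joint hinge_bar above 0.015 m and x of flap_edge in the frame of lip_edge above 0.004 m and z of flap_edge in the frame of lip_edge below 0.002 m and velocity of joint flap between -0.05 and 0.05 rad/s); the robot touches nothing.
It fails at once if the flap is pinched: fingers press on its outer face and its liner at once (contact force between the fingers and flap_face above 1 N and contact force between the fingers and flap_liner above 1 N).
It fails at once if the flap is forced: more than 60 N on it (contact force between the fingers and flap_face above 60 N).
It fails at once if a bystander is moved more than 30 mm, lifted or carried (distance of any of spice_jar, ramekin, tasting_cup, pepper_mill, pan_lid, wooden_spoon, salt_dish from where it was at the start of the episode above 0.03 m).
It also fails if it takes over 42 s, if anything falls off the work surface, if the arm or the gripper's body presses on something with over 40 N, if the wrist force passes 120 N, or if a joint passes its speed limit or range.

## Robot

A 6-joint arm with a two-finger parallel gripper is mounted at the origin on the work surface. World frame = base frame: x ahead of the robot, y to its left, z up, the work surface at z = 0. Lengths are in m, angles in rad, forces in N, time in s.
With the tool pointing down it reaches from about 0.375 to 0.9 m from the base axis. Payload 3.1 kg.
Tool frame: the origin (TCP) lies on the centre line of the jaws, within the pads' length; the fingertips stand 17 mm ahead of it and the grasp point (between the pads) lies 2 mm behind it (env.tips_ahead is the z of the fingertips in the tool frame, in m); z points along the fingers, y is the line along which they close (so a half turn about z gives the same grasp; the last joint's range is limited). The gripper opens to 85 mm and grips with 20 to 120 N. Pads are 22 mm wide; open, the fingers measure 114 mm over their backs; the gripper's body (76 mm by 85 mm) begins 54 mm behind the grasp point. The pads swing forward as they close: fully open they stand 13 mm farther back than shut.
Start: joints at [0.993, 0.527, 1.433, -0, 1.181, -0.178], TCP at [0.243, 0.576, 0.248] pointing down, gripper open.
Joint ranges: [-3.08, 3.08], [-0.75, 2.2], [0.22, 2.44], [-1.43, 4.57], [0, 2.65], [-2.85, 2.85]. Speed limits (rad/s): [2.79, 2.79, 3.14, 3.14, 3.14, 3.14].

## Interface

Orientations are given as a unit quaternion [w, x, y, z].
In Python, from rig import env, viewer gives the robot as it stands (env), with the cameras (viewer).
- The arm moves only by the tool inch_along, called as name([rows], argument=value, ...), one row to a line, values as JSON. Schema: {"type":"object","properties":{"rows":{"type":"array","items":{"type":"array","items":{"type":"array","items":{"type":"number"},"minItems":4,"maxItems":4},"minItems":1,"maxItems":10},"minItems":1,"maxItems":1},"aperture":{"type":"number"},"grip_n":{"type":"number"},"only":{"type":"string"},"quiet":{"type":"boolean"},"lines":{"type":"string"}},"required":["rows"],"additionalProperties":false}. rows is a list that holds a single list of rows (three levels of brackets), with 1 to 10 rows, each of 4 numbers: dx, dy, dz in m, then a turn about the tool's z in rad; each row is the pose to reach, as a shift and turn from the pose commanded when the call began, along the tool's axes at that moment; what a row does not reach only later rows make up. A row lasts 1/12 s, in which the tool goes at most 0.0417 m and 0.125 rad, less where a joint would pass 70% of its speed; a pose out of reach is approached as far as the arm can. aperture is the finger opening in m, set as the call begins (left out keeps the last). The fingers move at their own pace and stop on an object; grip_n is the grip in N (left out, the last holds). Time passes only in rows, so rows that do not move let the fingers close. The tool returns the time, the measured TCP pose, the force, the opening and the grip force at its end. only (a regular expression) keeps the lines of the reply that match it, lines (a string "A,B") keeps lines A to B, and quiet returns only ok. Input that does not fit is refused with a message, and nothing moves.
- env.state(): the state, without advancing time (a new reading comes with each control period).
- viewer.grab_frame(name): name is "scene" or "top"; returns a dict with "img" (480x640x3 uint8, red, green, blue), "fx", "fy", "cx", "cy" (pixels), "rvec" (rotation vector, rad) and "tvec" (3), from world to camera coordinates, as OpenCV has them. Camera axes: x right, y down, z forward; pixel columns grow to the right and rows downward; lengths in m; the calibration is good to about 2 mm. A picture is of the moment at which its call begins. There is no depth.
- env.close_job(): hands the job in; it is judged then, once.
The state is a dict: "t": time; "joint_pos": joint angles; "joint_vel": joint speeds; "joint_efforts": joint torques, N m; "ee_pos": TCP position; "eef_rot": TCP orientation; "force": force on the tool from outside, world axes, zero at the start; "ft_torque": the same for the moment, N m; "grip_width": finger opening in m; "gripper_force": force on a finger pad.
Only numpy, scipy, OpenCV 4.12 (cv2) and the standard library are available. Lean on these libraries where they do the work, as an engineer would, in place of code of your own. Each camera call takes 0.05 s, during which the arm holds its last target. There are 200 camera calls.

## Working session

There is one attempt and no reset: what is moved stays moved. The work goes in short steps, Python scripts to look and compute and a tool call to move; the robot and the scene stay as the last step left them, time stands still between calls to the robot, and variables do not carry over. Pictures are saved under pics/ and viewed, at most 10 in all, crops included, and the job is handed in when it is done.

```bash
ls; mkdir -p pics; python3 - <<'E'
from rig import env, viewer
import cv2,numpy as np
for n in("scene","top"):
    f=viewer.grab_frame(n); cv2.imwrite(f"pics/{n}0.png",f["img"][:,:,::-1])
    R=cv2.Rodrigues(np.array(f["rvec"],float))[0]; print(n,f["fx"],f["cx"],f["cy"],(-R.T@np.array(f["tvec"])).round(3),R.round(2).tolist())
s=env.state();print(s)
E
```

```text
pics
rig.py
scene 541.248553557708 317.39254895394254 236.232614059222 [1.18  0.004 0.738] [[0.13, 0.99, -0.01], [0.75, -0.1, -0.65], [-0.64, 0.08, -0.76]]
top 589.1581255090632 333.2339247766934 241.11923915775523 [0.469 0.041 1.1  ] [[-0.03, -1.0, -0.04], [-0.99, 0.03, -0.14], [0.14, 0.04, -0.99]]
{'t': 0.1, 'joint_pos': array([ 9.92475849e-01,  5.28349205e-01,  1.43377014e+00,  7.35876223e-08,
        1.18141119e+00, -1.78475036e-01]), 'joint_vel': array([-0.00020929, -0.00296501, -0.00170848,  0.00104578, -0.00105135,
       -0.00191815]), 'joint_efforts': array([-3.88647431e-04, -4.43305349e+01, -1.78586698e+01, -2.46913924e-04,
        3.81831836e-03, -4.79451199e-07]), 'ee_pos': array([0.24291701, 0.57519903, 0.24744747]), 'eef_rot': array([-3.57990177e-04,  1.98593512e-01,  9.80081465e-01, -9.00385123e-04]), 'force': array([0.43841546, 1.09403688, 0.55438674]), 'ft_torque': array([ 0.00185505, -0.03054938, -0.00706973]), 'gripper_force': 0.0, 'grip_width': 0.08496204896666235}
```

View pics/scene0.png

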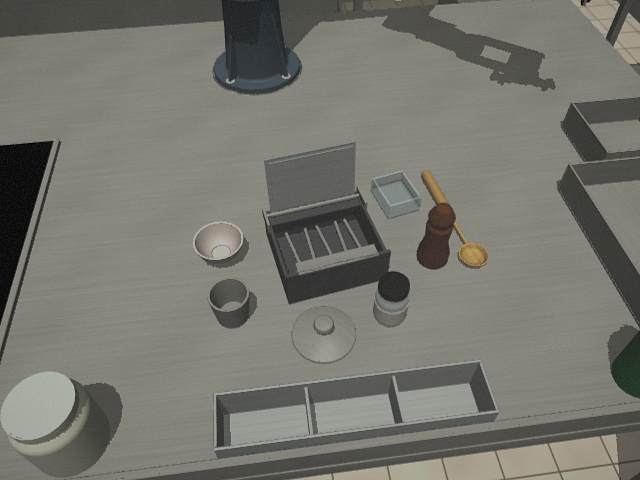

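View pics/top0.png

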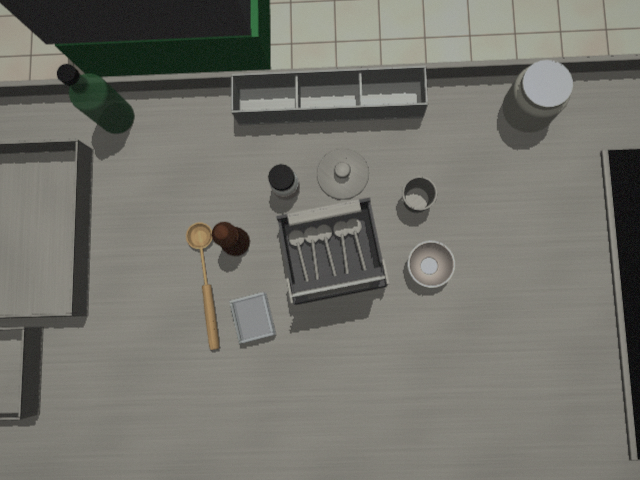

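The scene view shows the box with its flap upright, with flap top corners near (265,160) and (355,143). In the top view the box spans about (278..388, 198..302), with the lip at the top (290-360, 205-220). I'll zoom in on both.

```bash
python3 - <<'E'
import cv2,numpy as np
a=cv2.imread("pics/top0.png")[185:315,265:400];b=cv2.imread("pics/scene0.png")[130:310,250:400]
a=cv2.resize(a,None,fx=3,fy=3,interpolation=2);b=cv2.resize(b,None,fx=2.6,fy=2.6,interpolation=2)
c=np.zeros((480,800,3),np.uint8);c[:a.shape[0],:a.shape[1]]=a;c[:b.shape[0],408:408+b.shape[1]]=b[:, :392]
c=cv2.convertScaleAbs(c,alpha=1.6)
cv2.imwrite("pics/zoom0.png",c)
E
```

```text
(no output)
```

View pics/zoom0.png

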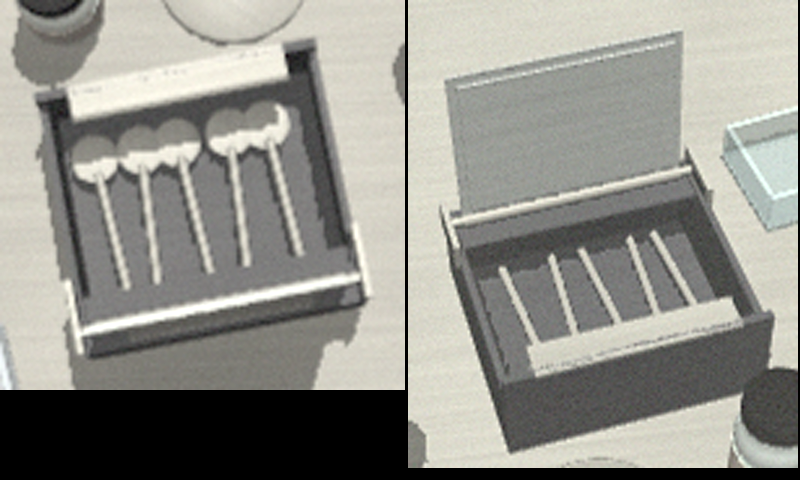

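```bash
cat >h.py <<'E'
import cv2,numpy as np
from rig import env, viewer
def ray(f,p,z):
    R=cv2.Rodrigues(np.array(f["rvec"],float))[0];t=np.array(f["tvec"],float).ravel()
    o=-R.T@t;d=R.T@np.array([(p[0]-f["cx"])/f["fx"],(p[1]-f["cy"])/f["fy"],1]);return o+d*(z-o[2])/d[2]
def proj(f,P):
    return cv2.projectPoints(np.array(P,float),np.array(f["rvec"],float),np.array(f["tvec"],float),np.array([[f["fx"],0,f["cx"]],[0,f["fy"],f["cy"]],[0,0,1.]]),None)[0][:,0]
E
python3 - <<'E'
from h import *
T=viewer.grab_frame("top");S=viewer.grab_frame("scene")
t=lambda x,y:(x/3+265,y/3+185)
s=lambda x,y:((x-408)/2.6+250,y/2.6+130)
for nm,f,p,z in [("mouthL",T,t(73,118),.076),("mouthR",T,t(288,77),.076),("wallL",T,t(37,95),.073),("wallR",T,t(316,40),.073),
 ("SwallL",S,s(497,383),.073),("SwallR",S,s(772,317),.073),("SbotL",S,s(512,450),0),("SmouthA",S,s(530,347),.076),("SmouthB",S,s(735,298),.076),
 ("ToutBL",T,t(90,357),0.0595),("ToutBR",T,t(368,300),0.072),
 ("stripL",T,t(82,330),.178),("stripR",T,t(360,280),.178),("flapS L",S,s(447,80),.178),("flapS R",S,s(682,32),.178)]:
    print(nm,(ray(f,p,z)*1000).round(1))
E
```

```text
mouthL [647.3 154.4  76. ]
mouthR [667.4  27.1  76. ]
wallL [662.3 175.9  73. ]
wallR [689.7   9.7  73. ]
SwallL [690.6  10.4  73. ]
SwallR [663.9 179.9  73. ]
SbotL [689.7  15.8   0. ]
SmouthA [669.2  32.2  76. ]
SmouthB [648.6 160.   76. ]
ToutBL [507.4 148.6  59.5]
ToutBR [535.2 -14.8  72. ]
stripL [517.2 140.2 178. ]
stripR [538.9  -5.4 178. ]
flapS L [ 5.42e+02 -3.00e-01  1.78e+02]
flapS R [518.  145.6 178. ]
```

inch_along([
  [[-0.2,-0.17,0,-0.3],[-0.2,-0.17,0,-0.3],[-0.2,-0.17,0,-0.3],[-0.2,-0.17,0,-0.3],[-0.2,-0.17,0,-0.3],[-0.43,-0.37,0,-0.558],[-0.43,-0.37,0,-0.558],[-0.43,-0.37,0,-0.558],[-0.43,-0.37,0,-0.558],[-0.43,-0.37,0,-0.558]],
], aperture=0, grip_n=20)

```text
t: 1.03
ee_pos: [0.4239, 0.2122, 0.2484]
eef_rot: [0.0, -0.079, 0.997, 0.0]
force: [0.8, 0.9, -0.1]
grip_width: 0.0
gripper_force: 0.0Traceback (most recent call last):
```

```bash
cat > w.py <<'E'
from h import *
from scipy.spatial.transform import Rotation as Ro
C=np.array([.600,.083]);A=.158;B=np.array([[np.cos(A),np.sin(A)],[-np.sin(A),np.cos(A)]])
def rep():
    s=env.state();q=s["eef_rot"];R=Ro.from_quat([*q[1:],q[0]]).as_matrix();p=s["ee_pos"]
    print("t",round(s["t"],2),"box xy",(B@(p[:2]-C)*1000).round(1),"tipz",((p+R[:,2]*env.tips_ahead)[2]*1000).round(1),"toolx in box",(B@R[:2,0]).round(3),"F box",(B@s["force"][:2]).round(1),s["force"][2].round(1),"grip",s["grip_width"].round(4),env.tips_ahead)
if __name__=="__main__":rep()
E
python3 w.py
```

```text
  File "w.py", line 7, in <module>
    if __name__=="__main__":rep()
                            ~~~^^
  File "w.py", line 6, in rep
    print("t",round(s["t"],2),"box xy",(B@(p[:2]-C)*1000).round(1),"tipz",((p+R[:,2]*env.tips_ahead)[2]*1000).round(1),"toolx in box",(B@R[:2,0]).round(3),"F box",(B@s["force"][:2]).round(1),s["force"][2].round(1),"grip",s["grip_width"].round(4),env.tips_ahead)
                                                                                                                                                                                                                             ^^^^^^^^^^^^^^^^^^^^^
AttributeError: 'float' object has no attribute 'round'
```

```bash
sed -i 's/s\["grip_width"\].round(4)/round(float(s["grip_width"]),4)/' w.py
```

inch_along([
  [[-0.048,-0.155,0,0],[-0.048,-0.155,0,0],[-0.048,-0.155,0,0],[-0.048,-0.155,0,0],[-0.048,-0.155,0.1,0],[-0.048,-0.155,0.1,0],[-0.048,-0.155,0.1,0],[-0.048,-0.155,0.1,0],[-0.048,-0.155,0.1,0]],
])

```text
t: 1.78
ee_pos: [0.495, 0.0684, 0.1477]
eef_rot: [-0.001, -0.079, 0.997, 0.0]
force: [0.1, -0.2, 0.8]
grip_width: -0.0
gripper_force: 0.0
```

```bash
python3 w.py; python3 - <<'E'
from h import *
f=viewer.grab_frame("scene");g=viewer.grab_frame("top")
a=cv2.resize(f["img"][80:310,220:420],None,fx=2,fy=2);b=cv2.resize(g["img"][180:410,240:440],None,fx=2,fy=2)
cv2.imwrite("pics/a1.png",np.hstack([a,b])[:,:,::-1])
E
```

```text
t 1.78 box xy [-106.     2.1] tipz 130.7 toolx in box [-1.  0.] F box [ 0.1 -0.2] 0.8 grip -0.0 0.017
```

View pics/a1.png

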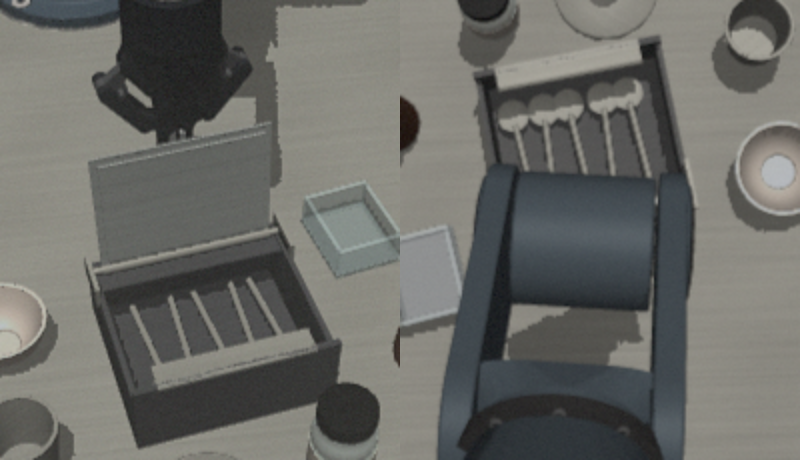

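The fingers are behind the flap and centred. Now I'll fold it along an arc at r ≈ 70 mm.

inch_along([
  [[-0.01,-0.002,0,0],[-0.02,-0.002,0,0],[-0.03,-0.002,0,0],[-0.04,-0.002,0,0],[-0.047,-0.002,0.001,0],[-0.054,-0.002,0.003,0],[-0.06,-0.002,0.006,0],[-0.065,-0.002,0.009,0],[-0.071,-0.002,0.013,0]],
])

```text
t: 2.63
ee_pos: [0.5666, 0.0778, 0.1353]
eef_rot: [0.0, -0.079, 0.997, -0.0]
force: [-2.0, 0.4, 3.4]
grip_width: 0.0001
gripper_force: 1.7
```

```bash
python3 w.py; python3 - <<'E'
from h import *
f=viewer.grab_frame("scene")
cv2.imwrite("pics/a2.png",cv2.resize(f["img"][100:310,220:420],None,fx=2.5,fy=2.5)[:,:,::-1])
E
```

```text
t 2.63 box xy [-33.8   0.1] tipz 118.3 toolx in box [-1. -0.] F box [-1.9  0.7] 3.4 grip 0.0001 0.017
```

View pics/a2.png

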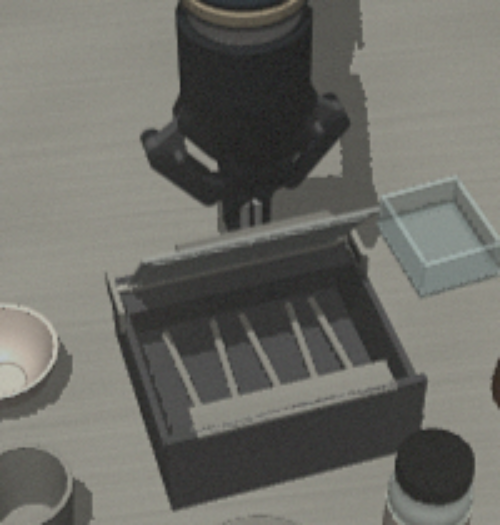

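The flap is leaning forward at about 0.8 rad, contact forces are light, and the fingers are on its outer face. I'll continue down to flat.

inch_along([
  [[-0.005,0,0.005,0],[-0.01,0,0.01,0],[-0.015,0,0.016,0],[-0.018,0,0.021,0],[-0.021,0,0.027,0],[-0.023,0,0.033,0],[-0.025,0,0.039,0],[-0.026,0,0.044,0]],
])

```text
t: 3.35
ee_pos: [0.5934, 0.0821, 0.0912]
eef_rot: [0.002, -0.079, 0.997, 0.0]
force: [1.4, 2.7, 5.8]
grip_width: 0.0001
gripper_force: 2.9
```

```bash
python3 w.py;  python3 - <<'E'
from h import *
f=viewer.grab_frame("scene")
cv2.imwrite("pics/a3.png",cv2.resize(f["img"][130:310,230:410],None,fx=3,fy=3)[:,:,::-1])
E
```

```text
t 3.35 box xy [-6.7  0.1] tipz 74.2 toolx in box [-1.  0.] F box [1.8 2.5] 5.8 grip 0.0001 0.017
```

View pics/a3.png

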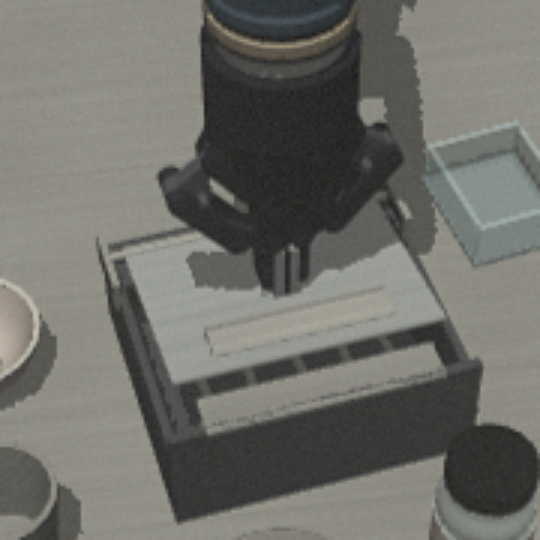

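The flap is nearly down, with the free edge still short of the lip and the rib ahead of the fingers. I'll press it flat.

inch_along([
  [[0,0,0.004,0],[0,0,0.008,0],[0,0,0.010,0],[0,0,0.011,0],[0,0,0.011,0],[0,0,0.011,0]],
])

```text
t: 3.9
ee_pos: [0.5941, 0.082, 0.081]
eef_rot: [0.003, -0.079, 0.997, 0.0]
force: [3.8, 2.2, 5.2]
grip_width: -0.0003
gripper_force: 2.4
```

```bash
python3 w.py
```

```text
t 3.9 box xy [-6. -0.] tipz 64.0 toolx in box [-1.  0.] F box [4.1 1.6] 5.2 grip -0.0003 0.017
```

inch_along([
  [[0,0,0.001,0],[0,0,0.0015,0],[0,0,0.0015,0],[0,0,0.0015,0]],
])

```text
t: 4.23
ee_pos: [0.5941, 0.082, 0.0806]
eef_rot: [0.003, -0.079, 0.997, -0.0]
force: [1.2, 2.8, 11.3]
grip_width: 0.0001
gripper_force: 5.7
```

```bash
python3 w.py
```

```text
t 4.23 box xy [-5.9 -0. ] tipz 63.6 toolx in box [-1.  0.] F box [1.6 2.6] 11.3 grip 0.0001 0.017
```

Fz rising to 11 N shows the flap is on its stop. I'll slide towards the rib and then push.

inch_along([
  [[-0.003,0,0,0],[-0.006,0,0,0],[-0.009,0,0,0],[-0.012,0,0,0],[-0.015,0,0,0],[-0.018,0,0,0],[-0.020,0,0,0],[-0.022,0,0,0]],
])

```text
t: 4.9
ee_pos: [0.6109, 0.0849, 0.0803]
eef_rot: [-0.003, -0.079, 0.997, -0.0]
force: [-5.7, 0.4, 17.6]
grip_width: -0.0001
gripper_force: 8.6
```

```bash
python3 w.py
```

```text
t 4.9 box xy [11.1  0.2] tipz 63.3 toolx in box [-1.    -0.001] F box [-5.5  1.3] 17.6 grip -0.0001 0.017
```

inch_along([
  [[-0.002,0,0,0],[-0.004,0,0,0],[-0.006,0,0,0],[-0.008,0,0,0]],
])

```text
t: 5.23
ee_pos: [0.6131, 0.0855, 0.0798]
eef_rot: [-0.01, -0.08, 0.997, -0.0]
force: [-17.5, -4.7, 25.7]
grip_width: 0.0003
gripper_force: 12.7
```

```bash
python3 w.py; python3 - <<'E'
from h import *
f=viewer.grab_frame("scene")
cv2.imwrite("pics/a4.png",cv2.resize(f["img"][130:310,230:410],None,fx=3,fy=3)[:,:,::-1])
E
```

```text
t 5.23 box xy [13.4  0.4] tipz 62.8 toolx in box [-1.    -0.002] F box [-18.1  -1.9] 25.7 grip 0.0003 0.017
```

View pics/a4.png

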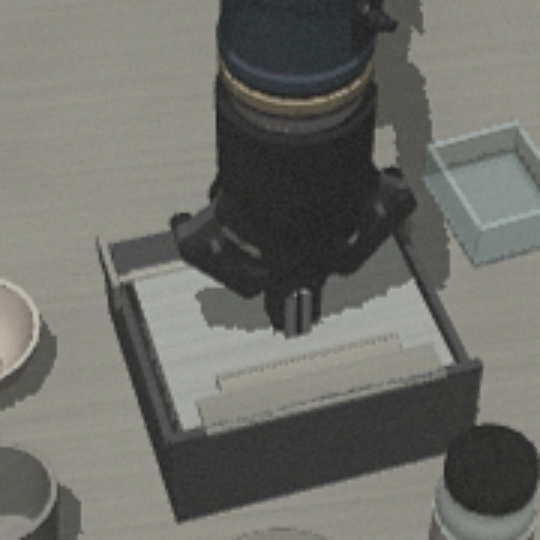

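The flap seems to have been carried along by friction and the spoons' gap is gone. The rib top line runs (216,378)-(398,335) in the crop, next to the lip. I'll compute the rib's x in the box frame.

```bash
python3 - <<'E'
from w import *
S=viewer.grab_frame("scene")
for p in[(216,378),(398,335)]:
    print((B@(ray(S,(p[0]/3+230,p[1]/3+130),.072)[:2]-C)*1000).round(1))
# same points before slide (a3): rib top line
for p in[(206,333),(390,290)]:
    print("before",(B@(ray(S,(p[0]/3+230,p[1]/3+130),.072)[:2]-C)*1000).round(1))
E
python3 w.py
```

```text
[ 45.3 -49. ]
[45.3 51.9]
before [ 14.2 -46. ]
before [13.7 58.4]
t 5.33 box xy [13.3  0.3] tipz 62.9 toolx in box [-1.    -0.002] F box [-15.5  -1.3] 24.7 grip -0.0001 0.017
```

The rib is at 45 mm, against about 42 mm expected when fully home, so the flap is home. I'll lift straight up and check.

inch_along([
  [[0,0,-0.005,0],[0,0,-0.01,0],[0,0,-0.04,0],[0,0,-0.08,0],[0,0,-0.12,0],[0.04,0,-0.14,0],[0.08,0,-0.14,0],[0.12,0,-0.14,0],[0.12,0,-0.14,0],[0.12,0,-0.14,0]],
])

```text
t: 6.17
ee_pos: [0.4986, 0.0677, 0.2179]
eef_rot: [-0.003, -0.079, 0.997, 0.0]
force: [0.8, 0.0, 0.7]
grip_width: 0.0001
gripper_force: 0.0
```

```bash
python3 w.py; python3 - <<'E'
from h import *
f=viewer.grab_frame("scene");g=viewer.grab_frame("top")
a=cv2.resize(f["img"][130:310,240:410],None,fx=2.3,fy=2.3);b=cv2.resize(g["img"][130:310,240:410],None,fx=2.3,fy=2.3)
cv2.imwrite("pics/a5.png",np.hstack([a,b])[:,:,::-1])
E
```

```text
t 6.17 box xy [-102.6    0.8] tipz 200.9 toolx in box [-1.  0.] F box [ 0.8 -0.1] 0.7 grip 0.0001 0.017
```

View pics/a5.png

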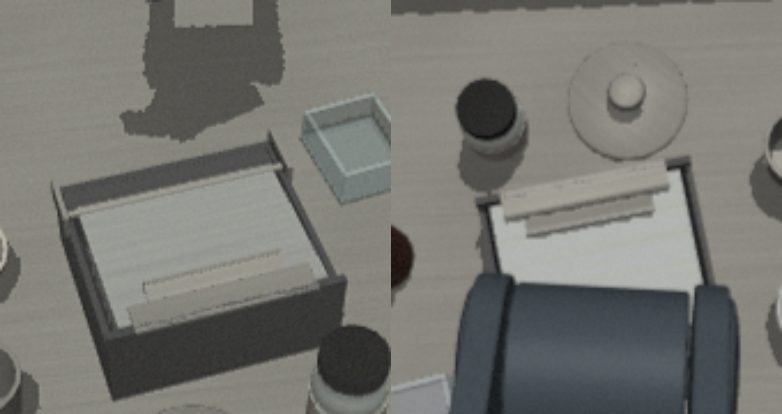

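The flap lies flat and stays put, with its edge hidden under the lip. In the top crop the rib's rear edge runs (527,236)-(652,211). I'll check the slide numerically.

```bash
python3 - <<'E'
from w import *
S=viewer.grab_frame("scene");T=viewer.grab_frame("top")
for n,f,p,z,o in[("ribT",T,(527,236),.072,391),("ribT",T,(652,211),.072,391),("mouthT",T,(508,221),.076,391),("mouthT",T,(668,188),.076,391),
 ("ribS",S,(143,285),.072,0),("ribS",S,(280,250),.072,0),("mouthS",S,(128,303),.076,0),("mouthS",S,(312,264),.076,0),("barS",S,(68,215),.064,0),("barS",S,(284,166),.064,0)]:
    print(n,(B@(ray(f,((p[0]-o)/2.3+240,p[1]/2.3+130),z)[:2]-C)*1000).round(1))
E
```

```text
ribT [40.7 48.9]
ribT [ 41.5 -49.2]
mouthT [54.3 61. ]
mouthT [ 56.1 -64.5]
ribS [ 41.4 -47.6]
ribS [39.  52.5]
mouthS [ 56.5 -62.1]
mouthS [60.4 68.1]
barS [-43.5 -81.1]
barS [-44.4  85.6]
```

```bash
python3 -c "
from rig import env, viewer
print(env.close_job())"
```

```text
the job is handed in; nothing more can be done
None
```

The box is shut and the job handed in: the flap lies flat with its edge under the lip and the hinge bar about 19–20 mm forward by camera; the arm is clear, but no verdict was returned.

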